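Run down the last wing nut of a flower press

TASK

The brass wing nut on the flower press is still loose; the three steel ones are already tight. Push its wings round clockwise with light fingertip strokes, one after another, until the nut is fully down on its washer and stops, then take the hand away. Leave the press standing where it is, neither lifted nor shoved across the table, and do not disturb the glass, the mug and the glue bottle.

Things in the scene. Friction and masses are not known exactly. Their poses are not given: they have to be found in the camera images.
- press: Flower press, loose on the table on rubber feet, about 1.3 kg: two square plywood boards (200 x 200 mm, edges along its x and y) with card and paper between. Upper face 54 mm above the table, a blue painted flower in its middle. Origin: centre of the underside, at table height; z up. A sideways push of some 4 to 9 N makes it slide. At each corner is a bolt with a washer and a wing nut.
- loose_bolt (a point): Fixed point of the press, on the axis of the brass nut's bolt, at the top of its washer (25 mm wide, 2 mm thick, on the board): x = -75, y = -75, z = 56 mm in the press's frame, axes as the press. Like bolts stand at the other corners (x, y = +-75 mm) with tight steel wing nuts that do not turn. All bolts are upright, 10 mm thick, and end 84 mm above the table.
- wing_nut_mid (a point): On the axis of the loose brass M10 wing nut, 15 mm above its underside (71 mm above the table when seated); turns with it. 51 mm over the two wings, which stand out along its +x and -x: each a flat upright ear 5 mm thick, a 19 mm disc centred 16 mm from the axis, 5.5 to 24.5 mm above the underside. Between them a hub 20 mm wide, 12 mm high. About 1 N on a wing turns it; it stays as left.
- wing_nut (a joint): Turn of the brass nut on its bolt, rad. 0 = fully down on its washer, where it stops hard; positive = unscrewed, anticlockwise from above, rising 1.5 mm a turn. Starts at one to one and a half turns. At 0 its wings lie along the press's x axis; at q they are turned by q about z. A wing pushed when more than some 40 degrees short of square to the push jams by friction of its end on the finger.
- tumbler: Drinking glass, 72 mm wide, 95 mm high, standing loose on the table. Origin: centre of its underside, z up.
- mug: White mug, 76 mm wide (handle extra, at its +y), 85 mm high, standing loose on the table. Origin: centre of its underside, z up.
- glue: White glue bottle with an orange cap, 48 mm wide, 115 mm high, standing loose on the table. Origin: centre of its underside, z up.

How it is judged:
At the end, for the whole second after the job is handed in: The brass wing nut is down on its washer (within 0.25 rad, 14 degrees, of its stop) and at rest; the press stands flat and still, its middle and the bolt within 35 mm of where they were; glass, mug and glue bottle upright and within 20 mm of where they were (value of joint wing_nut below 0.25 rad and velocity of joint wing_nut between -0.05 and 0.05 rad/s and distance of each of loose_bolt, press from where it was at the start of the episode below 0.035 m and angle between press's own z axis and vertical below 0.03 rad and linear speed of press below 0.01 m/s and distance of each of tumbler, mug, glue from where it was at the start of the episode below 0.02 m and angle between each of tumbler, mug, glue's own z axis and vertical below 0.1 rad); the robot touches nothing.
It fails at once if the press is lifted or tipped (height (world z) of press above 0.008 m or angle between press's own z axis and vertical above 0.06 rad).
It fails at once if the press is shoved across the table (its middle or the bolt by more than 35 mm) (distance of any of press, loose_bolt from where it was at the start of the episode above 0.035 m).
It fails at once if the press or its nut is handled roughly or gripped hard (more than 25 N from the fingers) (contact force between press and the fingers above 25 N).
It fails at once if the glass, the mug or the glue bottle is moved more than 20 mm or tipped (distance of any of tumbler, mug, glue from where it was at the start of the episode above 0.02 m or angle between any of tumbler, mug, glue's own z axis and vertical above 0.2 rad).
It also fails if it takes over 67 s, if anything falls off the work surface, if the arm or the gripper's body presses on something with over 40 N, if the wrist force passes 120 N, or if a joint passes its speed limit or range.

ROBOT

A 7-joint arm with a two-finger parallel gripper is mounted at the origin on the work surface. World frame = base frame: x ahead of the robot, y to its left, z up, the work surface at z = 0. Lengths are in m, angles in rad, forces in N, time in s.
With the tool pointing down it reaches from about 0.4 to 0.85 m from the base axis. Payload 10.4 kg.
Tool frame: the origin (TCP) lies at the very end of the fingers, on their centre line; the grasp point (between the pads) lies 19 mm behind it; x points along the fingers, y is the direction in which the jaws open and shut, and the axes are right-handed (so a half turn about x gives the same grasp; the last joint's range is limited). The gripper opens to 85 mm and grips with 20 to 120 N. Pads are 22 mm wide; open, the fingers measure 114 mm over their backs; the gripper's body (76 mm by 85 mm) begins 54 mm behind the grasp point. The pads swing forward as they close: fully open they stand 13 mm farther back than shut.
Start: joints at [1.167, 0.332, -0.065, 1.46, 0.022, 1.35, -0.088], TCP at [0.232, -0.58, 0.231] pointing down, gripper open.
Joint ranges: [-2.6, 2.6], [-0.5, 2.12], [-1.47, 1.34], [0.16, 2.42], [-1.27, 4.41], [0.06, 2.06], [-2.6, 2.6]. Speed limits (rad/s): [2.22, 2.22, 2.79, 2.79, 3.14, 3.14, 3.14].

INTERFACE

Orientations are given as a rotation vector (axis times angle).
In Python, from plant import arm gives the robot as it stands.
- The arm moves only by the tool arm_command, never from a script. Its argument "series" is a list of rows, each an object of numbers: "claw": the gripper's target within -1 to 1 (fully open at 1, half-way at 0, shut at -1); "dx", "dy", "dz": the shift along the tool's x, y, z in cm; "turn": the turn about the tool's x in degrees. A call has 1 to 10 rows; each row shifts and turns the commanded pose from where the row before left it, along the tool's axes as they then stand; what a row does not reach is not made up. A row lasts 1/8 s, in which the tool goes at most 62.5 mm and 10.7 degrees, less where a joint would pass 70% of its speed; a pose out of reach is approached as far as the arm can. A call is refused whole if a number of a shift passes 6.25 or a number of a turn 10.7, either way. A call with a gripper value outside its range is refused whole. The fingers move at their own pace and stop on an object; "squeeze" is the grip in N (left out, the last holds). Time passes only in rows, so rows that do not move let the fingers close. It gives the time, the measured TCP pose, the force and the opening at its end, in the units of the state.
- arm.get_state(): the state, without advancing time (a new reading comes with each control period).
- arm.snapshot(name): name is "scene" or "top" or "wrist"; returns a dict with "frame" (400x640x3 uint8, red, green, blue), "range_z" (400x640 float32, m along the optical axis (not along the pixel's ray), 0 where there is no reading), "fx", "fy", "cx", "cy" (pixels), "R" (3x3) and "t" (3): a world point X has camera coordinates R X + t; the wrist camera has in their place "hand_eye" (4x4, takes a point from camera to tool coordinates, whose origin is the TCP and whose axes are the tool frame's). Camera axes: x right, y down, z forward; pixel columns grow to the right and rows downward; lengths in m; the calibration is good to about 2 mm. The wrist camera is an equidistant fisheye: a pixel r from the principal point sees the ray r / f radians off the axis. A picture is of the moment at which its call begins: read the wrist's pose just before it.
- arm.hand_in(): hands the job in, once; it reports no verdict.
The state is a dict: "clock": time; "qpos": joint angles; "joint_velocities": joint speeds; "joint_efforts": joint torques, N m; "tool_pos": TCP position; "ee_rot": TCP orientation; "ft_force": force on the tool from outside, world axes, zero at the start; "ft_torque": the same for the moment, N m; "gripper_width": finger opening in m.
Only numpy, scipy, OpenCV 4.12 (cv2) and the standard library are available. Lean on these libraries where they do the work, as an engineer would, in place of code of your own. Each camera call takes 0.05 s, during which the arm holds its last target.

## Working session

There is one attempt and no reset: what is moved stays moved. The work goes in short steps, Python scripts to look and compute and a tool call to move; the robot and the scene stay as the last step left them, time stands still between calls to the robot, and variables do not carry over. Pictures are saved under pics/ and viewed, and the job is handed in when it is done.

Besides the shell and the picture viewer there is one more tool, called after ">>>" by a JSON object that holds its "api" and its "payload", one argument or row to a line. arm_command: Moves the arm, as the interface text tells. Its arguments: {"type":"object","properties":{"series":{"type":"array","items":{"type":"object","properties":{"claw":{"type":"number"},"dx":{"type":"number"},"dy":{"type":"number"},"dz":{"type":"number"},"turn":{"type":"number"}}}},"squeeze":{"type":"number"}},"required":["series"]}

```bash
mkdir -p pics; ls
python3 - <<'E'
from plant import arm
import cv2
s=arm.get_state()
for k,v in s.items(): print(k,v)
for n in ("scene","top","wrist"):
    d=arm.snapshot(n)
    cv2.imwrite(f"pics/{n}0.png",d["frame"][:,:,::-1])
    print(n,d["fx"],d["fy"],d["cx"],d["cy"],d.get("R"),d.get("t"),d.get("hand_eye"))
E
```

```text
pics
clock 0.0
qpos [ 1.1674006   0.33285529 -0.06469791  1.46097182  0.02160488  1.34989725
 -0.0884882 ]
joint_velocities [-0.00062724  0.0018246   0.00040697 -0.00010669  0.00120517  0.00072119
 -0.00016351]
joint_efforts [-4.06099853e-04 -6.25451016e+01  4.87823412e-02 -3.91602623e+01
  1.60859531e-02  1.00183982e-02 -4.48543688e-05]
tool_pos [ 0.23213435 -0.5798738   0.23051172]
ee_rot [ 2.01320461  0.38954129 -2.01390944]
ft_force [-0.2509919  -0.06018378 -0.05367545]
ft_torque [ 0.00870149  0.0022259  -0.02538425]
gripper_width 0.08533109494819742
scene 384.594629934871 384.594629934871 320.1718174061923 203.31718776219014 [[-0.78940521  0.61377078 -0.01117306]
 [ 0.51797706  0.65621073 -0.54871418]
 [-0.32945285 -0.43894522 -0.83593535]] [ 0.43810134 -0.24385181  1.25241273] None
top 451.2496159547882 451.2496159547882 321.70505268378594 199.25724705699582 [[ 0.02414009 -0.99954338  0.01817402]
 [-0.98699475 -0.02671922 -0.15851642]
 [ 0.15892964 -0.01411106 -0.98718906]] [-0.0274435   0.56738328  1.20943244] None
wrist 309.70691628693146 309.70691628693146 324.949314340221 201.12017569882326 None None [[ 7.47342862e-04 -3.02027449e-01  9.53298936e-01 -1.42417296e-01]
 [ 9.99999620e-01 -2.02722284e-04 -8.48181238e-04 -3.27088830e-04]
 [ 4.49428953e-04  9.53299208e-01  3.02027182e-01 -7.74052513e-02]
 [ 0.00000000e+00  0.00000000e+00  0.00000000e+00  1.00000000e+00]]
```

View pics/scene0.png

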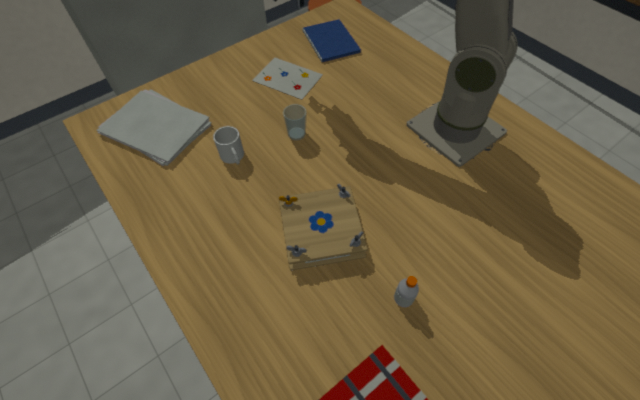

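View pics/top0.png

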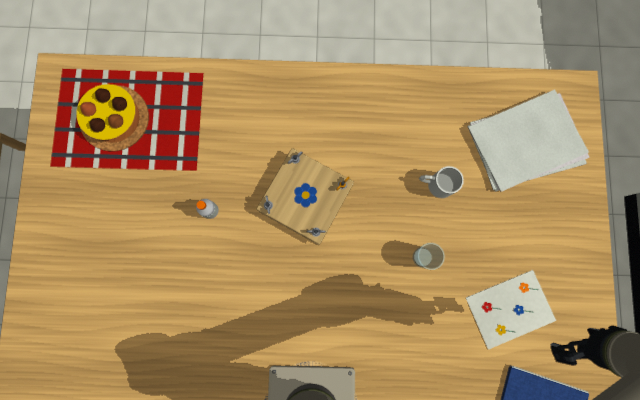

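View pics/wrist0.png

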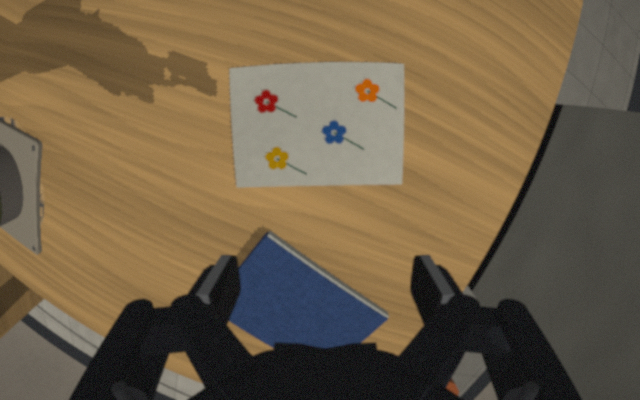

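The scene view shows the brass nut at (289,199), the glass at (295,125) and the mug at (229,143). In the top view the flower is at (305,194), the brass nut at (342,183), the steel nuts at (294,158), (267,206) and (315,231), the mug at (446,181), the glass at (428,256) and the glue at (206,208). The hand starts over by the blue book.

```bash
cat > h.py <<'E'
import numpy as np, cv2
from scipy.spatial.transform import Rotation as Ro
from plant import arm
def ray(d,u,v,st=None):
    if d.get("R") is not None:
        r=np.array([(u-d["cx"])/d["fx"],(v-d["cy"])/d["fy"],1.0]); R=np.array(d["R"]);t=np.array(d["t"])
        return -R.T@t, R.T@r
    du,dv=u-d["cx"],v-d["cy"]; rr=np.hypot(du,dv); th=rr/d["fx"]
    r=np.array([np.sin(th)*du/max(rr,1e-9),np.sin(th)*dv/max(rr,1e-9),np.cos(th)])
    H=np.array(d["hand_eye"]); Rt=Ro.from_rotvec(st["ee_rot"]).as_matrix()
    return Rt@H[:3,3]+np.array(st["tool_pos"]), Rt@(H[:3,:3]@r)
def onz(d,u,v,z,st=None):
    o,r=ray(d,u,v,st); return o+r*(z-o[2])/r[2]
def tri(a,b):
    o1,r1=a;o2,r2=b
    A=np.stack([r1,-r2],1); s=np.linalg.lstsq(A,o2-o1,rcond=None)[0]
    p,q=o1+r1*s[0],o2+r2*s[1]; return (p+q)/2,np.linalg.norm(p-q)
def blobs(d,lo,hi,box=None,amin=5):
    h=cv2.cvtColor(d["frame"],cv2.COLOR_RGB2HSV); m=cv2.inRange(h,lo,hi)
    if box: k=np.zeros_like(m);x0,y0,x1,y1=box;k[y0:y1,x0:x1]=255;m&=k
    n,l,s,c=cv2.connectedComponentsWithStats(m)
    return sorted([(int(s[i,4]),c[i].round(2).tolist(),s[i,:4].tolist()) for i in range(1,n) if s[i,4]>=amin],reverse=True)[:8],m
E
python3 - <<'E'
from h import *
T=arm.snapshot("top");S=arm.snapshot("scene")
for n,d,(u,v) in (("t",T,(342,183)),("s",S,(289,199))):
    c=d["frame"][v-14:v+14,u-20:u+20]; cv2.imwrite(f"pics/crop_{n}.png",cv2.resize(c[:,:,::-1],None,fx=14,fy=14,interpolation=cv2.INTER_CUBIC))
    print(n,cv2.cvtColor(d["frame"],cv2.COLOR_RGB2HSV)[v-2:v+3,u-3:u+4].tolist())
ft,_=blobs(T,(100,120,40),(130,255,255),(270,160,340,230));print(ft)
fs,_=blobs(S,(100,120,40),(130,255,255),(300,200,345,240));print(fs)
print(onz(T,*ft[0][1],.054),onz(S,*fs[0][1],.054))
for p in ((342,183),(294,158),(267,206),(315,231)): print(p,onz(T,*p,.071))
for n,p,z in (("mug",(446,181),.085),("glass",(428,256),.09),("glue",(203,204),.115)): print(n,onz(T,*p,z))
E
```

```text
t [[[20, 75, 99], [16, 49, 98], [18, 137, 121], [19, 86, 89], [19, 94, 76], [18, 188, 88], [18, 199, 124]], [[19, 74, 86], [17, 203, 117], [17, 124, 80], [90, 8, 61], [111, 27, 66], [20, 97, 71], [19, 124, 127]], [[17, 135, 87], [18, 233, 118], [14, 105, 63], [105, 26, 59], [99, 28, 63], [18, 124, 99], [19, 149, 156]], [[16, 159, 93], [19, 245, 126], [15, 148, 67], [30, 6, 46], [15, 54, 66], [18, 212, 142], [19, 198, 165]], [[17, 192, 130], [19, 245, 154], [18, 223, 113], [17, 204, 101], [18, 207, 128], [19, 229, 175], [18, 167, 163]]]
s [[[21, 70, 73], [100, 15, 51], [100, 17, 46], [20, 103, 67], [20, 150, 102], [20, 172, 114], [21, 235, 117]], [[18, 145, 58], [60, 7, 35], [60, 8, 32], [19, 144, 55], [21, 228, 86], [21, 255, 98], [20, 255, 93]], [[19, 208, 70], [15, 87, 41], [18, 43, 30], [18, 142, 54], [20, 225, 77], [20, 255, 82], [20, 255, 77]], [[21, 246, 82], [19, 178, 73], [18, 146, 49], [19, 186, 59], [21, 255, 72], [20, 255, 76], [20, 255, 76]], [[21, 255, 97], [21, 255, 104], [21, 255, 81], [21, 255, 79], [20, 255, 80], [21, 255, 73], [19, 207, 75]]]
[(311, [305.23, 194.75], [295, 183, 22, 24])]
[(273, [320.64, 221.49], [309, 211, 24, 21])]
[0.57791682 0.0330502  0.054     ] [0.57805868 0.03265862 0.054     ]
(342, 183) [ 0.61043685 -0.06709558  0.071     ]
(294, 158) [0.67707241 0.06672214 0.071     ]
(267, 206) [0.54127163 0.13529483 0.071     ]
(315, 231) [0.47676516 0.00341205 0.071     ]
mug [ 0.6210593  -0.34963321  0.085     ]
glass [ 0.41669397 -0.29643085  0.09      ]
glue [0.53580939 0.29730149 0.115     ]
```

```bash
python3 -c "
import cv2,numpy as np
a=cv2.imread('pics/crop_t.png');b=cv2.imread('pics/crop_s.png');cv2.imwrite('pics/crop_b.png',cv2.resize(np.vstack([a,b]),(400,560)))"
```

```text
(no output)
```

View pics/crop_b.png

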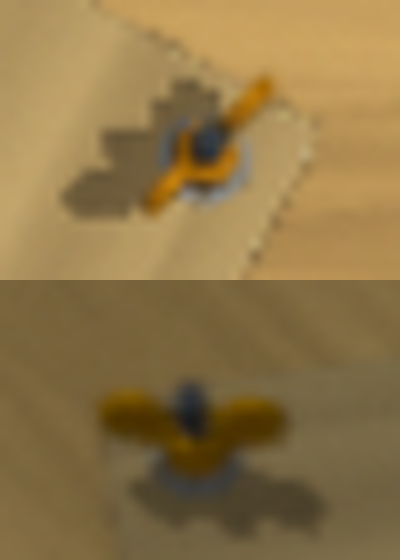

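Run:
```python
from h import *
s=arm.get_state();R=Ro.from_rotvec(s["ee_rot"]).as_matrix();print(R.round(3))
print("theta",np.degrees(np.arctan2(R[1,1],R[0,1])))
T=arm.snapshot("top");S=arm.snapshot("scene")
# bolt positions: fit yaw using flower centre + 4 bolts
P=np.array([onz(T,*p,.075)[:2] for p in ((343.5,182.5),(294,158),(267,206),(315,231))])
L=np.array([[-75,-75],[75,-75],[75,75],[-75,75]])/1e3
c=P.mean(0);H=L.T@(P-c);a=np.arctan2(H[0,1]-H[1,0],H[0,0]+H[1,1]);print(c,np.degrees(a))
M=np.array([[np.cos(a),-np.sin(a)],[np.sin(a),np.cos(a)]])
print((L@M.T+c)-P, L[0]@M.T+[.578,.033])
# bolt end, both views: crop coords->pix
print(tri(ray(T,342-20+210/14*1.4,183-14+140/14*1.4),ray(S,289-20+190/14*1.4,199-14+(385-280)/14*1.4)))
Tg=np.array([.611,-.067,.231])-s["tool_pos"];print("tool delta cm",(R.T@Tg*100).round(2))
```

```text
[[-0.     0.372 -0.928]
 [ 0.001 -0.928 -0.372]
 [-1.    -0.001  0.   ]]
theta -68.1792427553217
[0.57607756 0.03346536] 63.23056187056972
[[-0.00188577  0.00366109]
 [ 0.00076461  0.00012923]
 [ 0.00219378 -0.00065721]
 [-0.00107261 -0.00313312]] [ 0.61118186 -0.06774207]
(array([ 0.60769285, -0.0688801 ,  0.08441915]), np.float64(0.0003852004340426721))
tool delta cm [ 2.000e-02 -3.356e+01 -5.423e+01]
```

>>> {"api": "arm_command", "payload": {
  "series": [
    {"dy":-3.2,"dz":-5.2,"claw":-0.25},
    {"dy":-3.2,"dz":-5.2},
    {"dy":-3.2,"dz":-5.2},
    {"dy":-3.2,"dz":-5.2},
    {"dy":-3.2,"dz":-5.2},
    {"dy":-3.2,"dz":-5.2},
    {"dy":-3.2,"dz":-5.2},
    {"dy":-3.2,"dz":-5.2},
    {"dy":-3.2,"dz":-5.2},
    {}
  ],
  "squeeze": 20
}}

```text
invalid input
```

```bash
cat > st.py <<'E'
from h import *
def st(target=(.609,-.0685)):
    s=arm.get_state();R=Ro.from_rotvec(s["ee_rot"]).as_matrix()
    print("t",round(s["clock"],2),"pos",np.round(s["tool_pos"],4),"theta",round(np.degrees(np.arctan2(R[1,1],R[0,1])),1),"tilt",R[2].round(3),"q",np.round(s["qpos"],3),"w",round(s["gripper_width"],4),"F",np.round(s["ft_force"],2),"M",np.round(s["ft_torque"],3))
    d=R.T@(np.r_[target,s["tool_pos"][2]]-s["tool_pos"])*100;print("to target tool cm",d.round(2));return s
if __name__=="__main__": st()
E
python3 st.py
```

```text
t 0.35 pos [ 0.2323 -0.5802  0.2312] theta -68.2 tilt [-1. -0. -0.] q [ 1.167  0.332 -0.065  1.46   0.022  1.35  -0.089] w 0.0856 F [-0.22  0.27  0.61] M [ 0.068 -0.001  0.005]
to target tool cm [ 1.000e-02 -3.350e+01 -5.399e+01]
```

>>> {"api": "arm_command", "payload": {
  "series": [
    {"dx":0,"dy":-3.2,"dz":-5.2,"turn":0,"claw":-0.25},
    {"dx":0,"dy":-3.2,"dz":-5.2,"turn":0,"claw":-0.25},
    {"dx":0,"dy":-3.2,"dz":-5.2,"turn":0,"claw":-0.25},
    {"dx":0,"dy":-3.2,"dz":-5.2,"turn":0,"claw":-0.25},
    {"dx":0,"dy":-3.2,"dz":-5.2,"turn":0,"claw":-0.25},
    {"dx":0,"dy":-3.2,"dz":-5.2,"turn":0,"claw":-0.25},
    {"dx":0,"dy":-3.2,"dz":-5.2,"turn":0,"claw":-0.25},
    {"dx":0,"dy":-3.2,"dz":-5.2,"turn":0,"claw":-0.25},
    {"dx":0,"dy":-3.2,"dz":-5.2,"turn":0,"claw":-0.25}
  ],
  "squeeze": 20
}}

```text
clock: 1.48
tool_pos: [0.5607, -0.1374, 0.2316]
ee_rot: [2.014, 0.387, -2.013]
ft_force: [0.3, -1.1, 0.5]
gripper_width: 0.0319
```

```bash
python3 st.py
```

```text
t 1.48 pos [ 0.5607 -0.1374  0.2316] theta -68.2 tilt [-1.     0.001 -0.   ] q [ 0.529  0.258 -0.438  1.573  0.112  1.334 -1.113] w 0.0319 F [ 0.35 -1.14  0.47] M [-0.006  0.039 -0.009]
to target tool cm [-0.   -4.61 -7.04]
```

>>> {"api": "arm_command", "payload": {
  "series": [
    {"dx":0,"dy":-2.3,"dz":-3.5,"turn":0,"claw":-0.25},
    {"dx":0,"dy":-2.3,"dz":-3.5,"turn":0,"claw":-0.25},
    {"dx":3,"dy":0,"dz":0,"turn":-10,"claw":-0.25},
    {"dx":3,"dy":0,"dz":0,"turn":-10,"claw":-0.25},
    {"dx":0,"dy":0,"dz":0,"turn":-10,"claw":-0.25},
    {"dx":0,"dy":0,"dz":0,"turn":-10,"claw":-0.25}
  ],
  "squeeze": 20
}}

```text
clock: 2.22
tool_pos: [0.6074, -0.0702, 0.1708]
ee_rot: [1.557, 0.939, -1.558]
ft_force: [0.0, 0.3, -0.2]
gripper_width: 0.0319
```

Run:
```python
from st import *
s=st(); d=arm.snapshot("wrist");cv2.imwrite("pics/w1.png",d["frame"][:,:,::-1])
```

```text
t 2.23 pos [ 0.6074 -0.0702  0.1708] theta -27.9 tilt [-1.    -0.001  0.   ] q [ 0.488  0.4   -0.571  1.553  0.223  1.255 -0.603] w 0.0319 F [ 0.04  0.29 -0.22] M [-0.002  0.023 -0.006]
to target tool cm [-0.    0.06 -0.23]
```

View pics/w1.png

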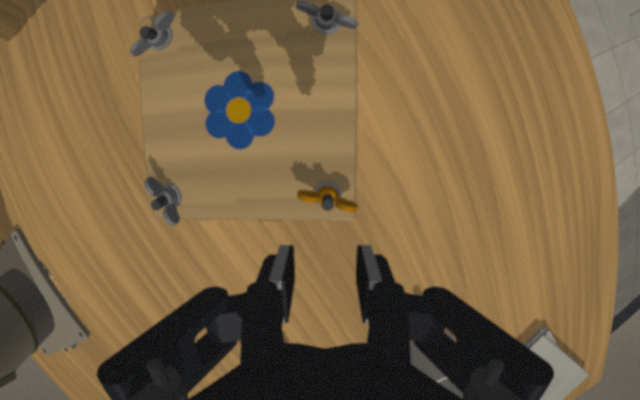

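The wrist view shows the brass nut at about (327,200), its bolt end at (327,203) between the fingers, and the steel nuts clear of the hand. I'll refine the axis from this view.

Run:
```python
from st import *
s=st(); d=arm.snapshot("wrist")
b,m=blobs(d,(12,150,90),(24,255,255),(290,175,365,220));print(b)
m2=m.copy();ys,xs=np.nonzero(m2)
c=d["frame"][175:230,285:370];cv2.imwrite("pics/w1c.png",cv2.resize(c[:,:,::-1],None,fx=8,fy=8,interpolation=cv2.INTER_CUBIC))
print("boltend",onz(d,327,202.5,.084,s))
# wing end points
for u,v in ((xs.min(),ys[xs==xs.min()].mean()),(xs.max(),ys[xs==xs.max()].mean())): print(u,v,onz(d,u,v,.073,s))
# steel bolts & flower for press yaw
bl,_=blobs(d,(100,120,60),(130,255,255),(180,50,300,170));print(bl[:1],onz(d,*bl[0][1],.054,s))
```

```text
t 2.27 pos [ 0.6075 -0.0703  0.171 ] theta -27.4 tilt [-1. -0.  0.] q [ 0.489  0.4   -0.572  1.553  0.224  1.255 -0.594] w 0.032 F [1.34 0.45 0.59] M [-0.005  0.011  0.021]
to target tool cm [-0.    0.04 -0.23]
[(460, [326.98, 199.98], [297, 189, 61, 24])]
boltend [ 0.61043846 -0.06748871  0.084     ]
297 196.0 [ 0.58977062 -0.05452547  0.073     ]
357 207.0 [ 0.62899439 -0.0854581   0.073     ]
[(3091, [239.87, 108.9], [206, 71, 68, 77])] [0.57887644 0.03158283 0.054     ]
```

View pics/w1c.png

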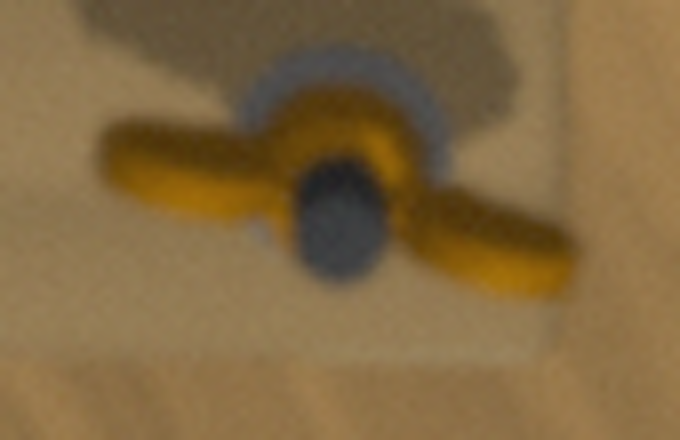

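>>> {"api": "arm_command", "payload": {
  "series": [
    {"dx":3,"dy":0,"dz":0,"turn":-10,"claw":-0.25},
    {"dx":3,"dy":0,"dz":0,"turn":-10,"claw":-0.25},
    {"dx":0,"dy":0,"dz":0,"turn":-10,"claw":-0.25},
    {"dx":0,"dy":0,"dz":0,"turn":-10,"claw":-0.25},
    {"dx":0,"dy":0,"dz":0,"turn":-10,"claw":-0.25},
    {"dx":0,"dy":0,"dz":0,"turn":-10,"claw":-0.25},
    {"dx":0,"dy":0,"dz":0,"turn":-10,"claw":-0.25},
    {"dx":0,"dy":0,"dz":0,"turn":-10,"claw":-0.25},
    {"dx":0,"dy":0,"dz":0,"turn":-10,"claw":-0.25},
    {"dx":0,"dy":0,"dz":0,"turn":-10,"claw":-0.25}
  ]
}}

```text
clock: 3.58
tool_pos: [0.6077, -0.0704, 0.1113]
ee_rot: [0.248, 1.556, -0.249]
ft_force: [1.0, 0.0, 0.1]
gripper_width: 0.0319
```

```bash
sed -i 's/(.609,-.0685)/(.610,-.0685)/' st.py
python3 - <<'E'
from st import *
s=st(); d=arm.snapshot("wrist");cv2.imwrite("pics/w2.png",d["frame"][:,:,::-1])
S=arm.snapshot("scene");u,v=289,199
c=S["frame"][130:230,230:350];cv2.imwrite("pics/s2.png",cv2.resize(c[:,:,::-1],None,fx=5,fy=5,interpolation=cv2.INTER_CUBIC))
E
```

```text
t 3.58 pos [ 0.6077 -0.0704  0.1113] theta 71.9 tilt [-1. -0.  0.] q [ 0.698  0.546 -0.868  1.603  0.439  1.199  0.993] w 0.0319 F [0.99 0.01 0.07] M [-0.016 -0.019 -0.01 ]
to target tool cm [-0.    0.25  0.16]
```

View pics/w2.png

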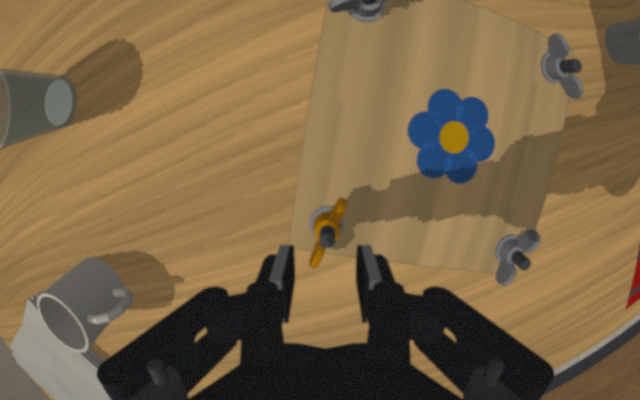

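View pics/s2.png

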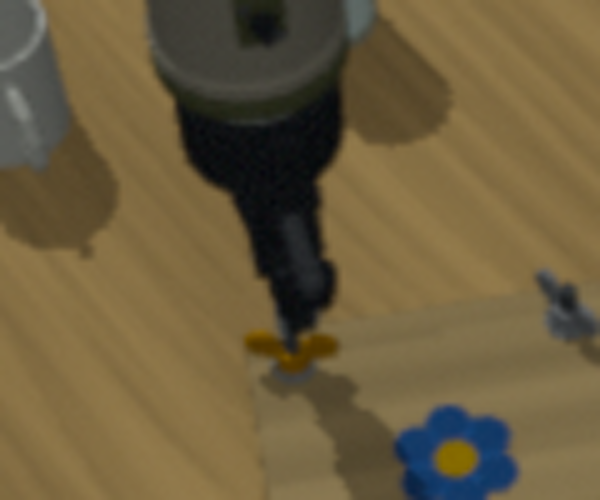

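The nut sits between the open jaws at (326,238), with its wings along the pads' width. That is the clear window for descent. Axis check from this view:

Run:
```python
from st import *
s=st(); d=arm.snapshot("wrist")
b,m=blobs(d,(12,150,80),(24,255,255),(295,185,360,280));print(b[:3])
ys,xs=np.nonzero(m);e=[]
for y in (ys.min(),ys.max()): e.append(onz(d,xs[ys==y].mean(),y,.074,s)); print(xs[ys==y].mean(),y,e[-1])
print("mid",(e[0]+e[1])/2,"ang",np.degrees(np.arctan2(*(e[0]-e[1])[[1,0]])),np.linalg.norm(e[0]-e[1]))
c=d["frame"][190:275,290:360];cv2.imwrite("pics/w2c.png",cv2.resize(c[:,:,::-1],None,fx=7,fy=7,interpolation=cv2.INTER_CUBIC))
for p in ((326.5,238),(326.5,240)):print("boltend",onz(d,*p,.084,s))
```

```text
t 3.67 pos [ 0.6076 -0.0704  0.1112] theta 71.7 tilt [-1.  0. -0.] q [ 0.698  0.546 -0.868  1.603  0.439  1.199  0.991] w 0.0322 F [0.38 0.26 0.56] M [0.008 0.086 0.014]
to target tool cm [-0.    0.26  0.16]
[(910, [326.62, 229.89], [309, 198, 38, 71])]
339.5 198 [ 0.58917191 -0.05455903  0.074     ]
314.5 268 [ 0.63030225 -0.08478715  0.074     ]
mid [ 0.60973708 -0.06967309  0.074     ] ang 143.68654375251452 0.05104355458432419
boltend [ 0.60759215 -0.06898299  0.084     ]
boltend [ 0.60884911 -0.06939657  0.084     ]
```

View pics/w2c.png

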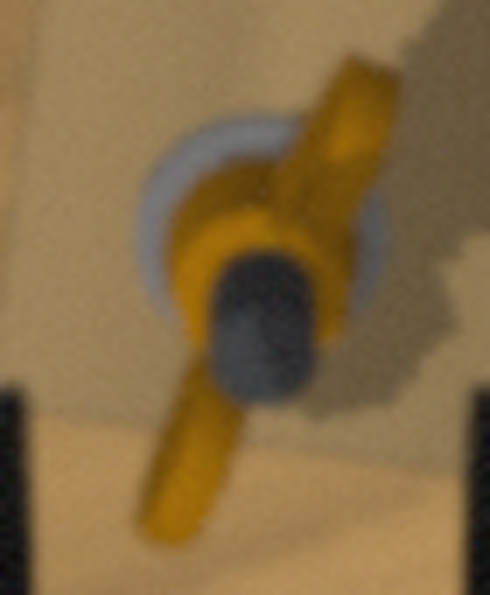

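>>> {"api": "arm_command", "payload": {
  "series": [
    {"dx":0,"dy":0.17,"dz":0.14,"turn":0,"claw":-0.25},
    {"dx":1.5,"dy":0,"dz":0,"turn":0,"claw":-0.25},
    {"dx":1.5,"dy":0,"dz":0,"turn":0,"claw":-0.25},
    {"dx":1.0,"dy":0,"dz":0,"turn":0,"claw":-0.25},
    {"dx":0.7,"dy":0,"dz":0,"turn":0,"claw":-0.25},
    {"dx":0,"dy":0,"dz":0,"turn":8,"claw":-0.25},
    {"dx":0,"dy":0,"dz":0,"turn":8,"claw":-0.25}
  ]
}}

```text
clock: 4.6
tool_pos: [0.6096, -0.069, 0.0641]
ee_rot: [0.471, 1.519, -0.471]
ft_force: [-0.3, -0.0, 0.6]
gripper_width: 0.0318
```

```bash
sed -i 's/(.610,-.0685)/(.6095,-.0692)/' st.py
python3 - <<'E'
from st import *
s=st(); d=arm.snapshot("wrist")
cv2.imwrite("pics/w3.png",cv2.resize(d["frame"][200:360,230:430,::-1],None,fx=3,fy=3))
E
```

```text
t 4.6 pos [ 0.6096 -0.069   0.0641] theta 55.5 tilt [-1.  0. -0.] q [ 0.636  0.58  -0.784  1.638  0.446  1.111  0.701] w 0.0318 F [-0.26 -0.02  0.56] M [ 0.006  0.037 -0.01 ]
to target tool cm [-0.   -0.02  0.01]
```

View pics/w3.png

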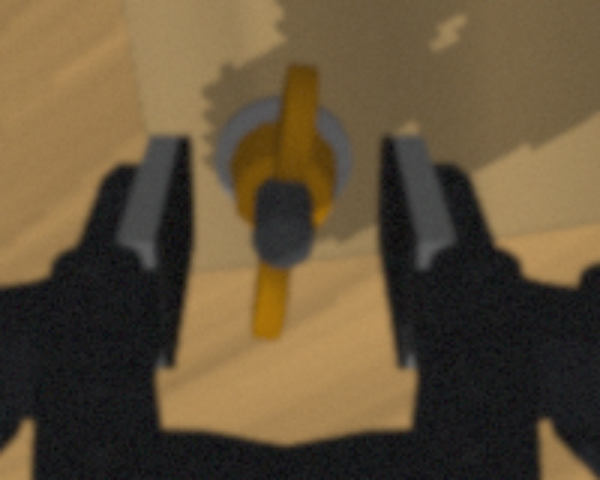

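The nut is centred between the pads, the wings are clear, and there is no contact force. Starting the first stroke, clockwise.

>>> {"api": "arm_command", "payload": {
  "series": [
    {"dx":0,"dy":0,"dz":0,"turn":9,"claw":-0.25},
    {"dx":0,"dy":0,"dz":0,"turn":9,"claw":-0.25},
    {"dx":0,"dy":0,"dz":0,"turn":9,"claw":-0.25},
    {"dx":0,"dy":0,"dz":0,"turn":9,"claw":-0.25},
    {"dx":0,"dy":0,"dz":0,"turn":6,"claw":-0.25},
    {"dx":0,"dy":0,"dz":0,"turn":6,"claw":-0.25},
    {"dx":0,"dy":0,"dz":0,"turn":6,"claw":-0.25},
    {"dx":0,"dy":0,"dz":0,"turn":6,"claw":-0.25}
  ]
}}

```text
clock: 5.65
tool_pos: [0.6095, -0.0692, 0.0642]
ee_rot: [1.263, 1.173, -1.264]
ft_force: [-0.9, -0.1, 0.5]
gripper_width: 0.0318
```

Run:
```python
from st import *
s=st(); d=arm.snapshot("wrist")
cv2.imwrite("pics/w4.png",cv2.resize(d["frame"][200:360,230:430,::-1],None,fx=3,fy=3))
```

```text
t 5.65 pos [ 0.6095 -0.0692  0.0642] theta -4.2 tilt [-1.  0.  0.] q [ 0.494  0.519 -0.586  1.646  0.318  1.073 -0.258] w 0.0318 F [-0.88 -0.09  0.48] M [-0.097  0.091  0.016]
to target tool cm [ 0. -0.  0.]
```

View pics/w4.png

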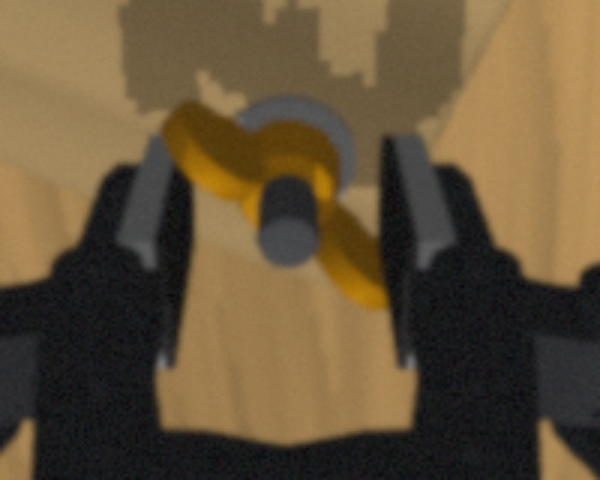

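The wings have reached the pad edges. The left wing end is at (190,110) and the right at (380,300) in the crop. I'll keep pushing and check that the nut follows.

>>> {"api": "arm_command", "payload": {
  "series": [
    {"dx":0,"dy":0,"dz":0,"turn":6,"claw":-0.25},
    {"dx":0,"dy":0,"dz":0,"turn":6,"claw":-0.25},
    {"dx":0,"dy":0,"dz":0,"turn":8,"claw":-0.25},
    {"dx":0,"dy":0,"dz":0,"turn":8,"claw":-0.25},
    {"dx":0,"dy":0,"dz":0,"turn":8,"claw":-0.25}
  ]
}}

```text
clock: 6.32
tool_pos: [0.6097, -0.069, 0.0642]
ee_rot: [1.705, 0.791, -1.705]
ft_force: [0.3, -0.0, -0.6]
gripper_width: 0.0318
```

Run:
```python
from st import *
s=st(); d=arm.snapshot("wrist")
cv2.imwrite("pics/w5.png",cv2.resize(d["frame"][200:360,230:430,::-1],None,fx=3,fy=3))
```

```text
t 6.33 pos [ 0.6097 -0.069   0.0642] theta -40.2 tilt [-1.  0. -0.] q [ 0.406  0.493 -0.468  1.651  0.248  1.056 -0.839] w 0.0318 F [ 0.33 -0.03 -0.6 ] M [-0.002 -0.141  0.043]
to target tool cm [-0.    0.    0.02]
```

View pics/w5.png

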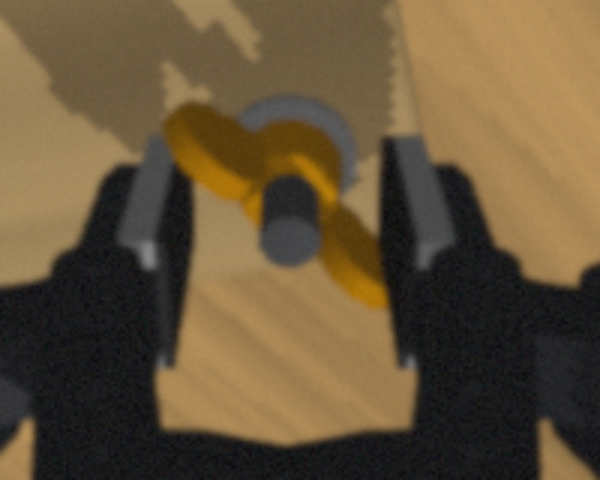

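The nut follows the hand: it looks the same in the hand's frame, with forces below 1 N. Continuing the stroke.

>>> {"api": "arm_command", "payload": {
  "series": [
    {"dx":0,"dy":0,"dz":0,"turn":10,"claw":-0.25},
    {"dx":0,"dy":0,"dz":0,"turn":10,"claw":-0.25},
    {"dx":0,"dy":0,"dz":0,"turn":10,"claw":-0.25},
    {"dx":0,"dy":0,"dz":0,"turn":10,"claw":-0.25},
    {"dx":0,"dy":0,"dz":0,"turn":10,"claw":-0.25},
    {"dx":0,"dy":0,"dz":0,"turn":10,"claw":-0.25},
    {"dx":0,"dy":0,"dz":0,"turn":10,"claw":-0.25},
    {"dx":0,"dy":0,"dz":0,"turn":10,"claw":-0.25}
  ]
}}

```text
clock: 7.38
tool_pos: [0.6097, -0.0691, 0.0643]
ee_rot: [-1.925, 0.519, 1.924]
ft_force: [0.2, 0.5, -0.1]
gripper_width: 0.032
```

```bash
python3 st.py
```

```text
t 7.38 pos [ 0.6097 -0.0691  0.0643] theta -120.2 tilt [-1.  0. -0.] q [ 0.208  0.458 -0.213  1.663  0.109  1.033 -2.138] w 0.032 F [ 0.2   0.53 -0.12] M [-0.083 -0.191  0.064]
to target tool cm [-0.    0.02  0.01]
```

>>> {"api": "arm_command", "payload": {
  "series": [
    {"dx":0,"dy":0,"dz":0,"turn":8,"claw":-0.25},
    {"dx":0,"dy":0,"dz":0,"turn":8,"claw":-0.25},
    {"dx":0,"dy":0,"dz":0,"turn":-8,"claw":-0.25},
    {"dx":0,"dy":0,"dz":0,"turn":-10,"claw":-0.25},
    {"dx":-1.5,"dy":0,"dz":0,"turn":-8,"claw":-0.25},
    {"dx":-1.5,"dy":0,"dz":0,"turn":-10,"claw":-0.25},
    {"dx":-0.5,"dy":0,"dz":0,"turn":-10,"claw":-0.25},
    {"dx":0,"dy":0,"dz":0,"turn":-10,"claw":-0.25},
    {"dx":0,"dy":0,"dz":0,"turn":-10,"claw":-0.25},
    {"dx":0,"dy":0,"dz":0,"turn":-10,"claw":-0.25}
  ]
}}

```text
clock: 8.62
tool_pos: [0.6095, -0.0689, 0.0992]
ee_rot: [1.922, 0.523, -1.922]
ft_force: [-0.6, 0.6, 0.7]
gripper_width: 0.032
```

>>> {"api": "arm_command", "payload": {
  "series": [
    {"dx":0,"dy":0,"dz":0,"turn":-10,"claw":-0.25},
    {"dx":0,"dy":0,"dz":0,"turn":-10,"claw":-0.25},
    {"dx":0,"dy":0,"dz":0,"turn":-10,"claw":-0.25},
    {"dx":0,"dy":0,"dz":0,"turn":-10,"claw":-0.25},
    {"dx":0,"dy":0,"dz":0,"turn":-10,"claw":-0.25},
    {"dx":0,"dy":0,"dz":0,"turn":-10,"claw":-0.25},
    {"dx":0,"dy":0,"dz":0,"turn":-10,"claw":-0.25},
    {"dx":0,"dy":0,"dz":0,"turn":-10,"claw":-0.25},
    {"dx":0,"dy":0,"dz":0,"turn":-10,"claw":-0.25},
    {"dx":0,"dy":0,"dz":0,"turn":-10,"claw":-0.25}
  ]
}}

```text
clock: 9.88
tool_pos: [0.6096, -0.0691, 0.0993]
ee_rot: [0.675, 1.463, -0.675]
ft_force: [-0.4, 0.4, -0.5]
gripper_width: 0.0318
```

>>> {"api": "arm_command", "payload": {
  "series": [
    {"dx":0,"dy":0,"dz":0,"turn":-10,"claw":-0.25},
    {"dx":0,"dy":0,"dz":0,"turn":-10,"claw":-0.25},
    {"dx":0,"dy":0,"dz":0,"turn":-10,"claw":-0.25},
    {"dx":0,"dy":0,"dz":0,"turn":-10,"claw":-0.25},
    {"dx":0,"dy":0,"dz":0,"turn":-10,"claw":-0.25},
    {"dx":0,"dy":0,"dz":0,"turn":-10,"claw":-0.25},
    {"dx":0,"dy":0,"dz":0,"turn":-10,"claw":-0.25}
  ]
}}

```text
clock: 10.75
tool_pos: [0.6096, -0.0691, 0.0994]
ee_rot: [-0.28, 1.552, 0.28]
ft_force: [0.5, -0.6, 0.1]
gripper_width: 0.0322
```

Run:
```python
from st import *
s=st(); d=arm.snapshot("wrist")
cv2.imwrite("pics/w6.png",cv2.resize(d["frame"][150:360,220:440,::-1],None,fx=2.5,fy=2.5))
```

```text
t 10.75 pos [ 0.6096 -0.0691  0.0994] theta 110.4 tilt [-1. -0.  0.] q [ 0.739  0.595 -0.94   1.607  0.507  1.202  1.622] w 0.0322 F [ 0.48 -0.59  0.1 ] M [-0.02  -0.04   0.031]
to target tool cm [-0.   -0.   -0.01]
```

View pics/w6.png

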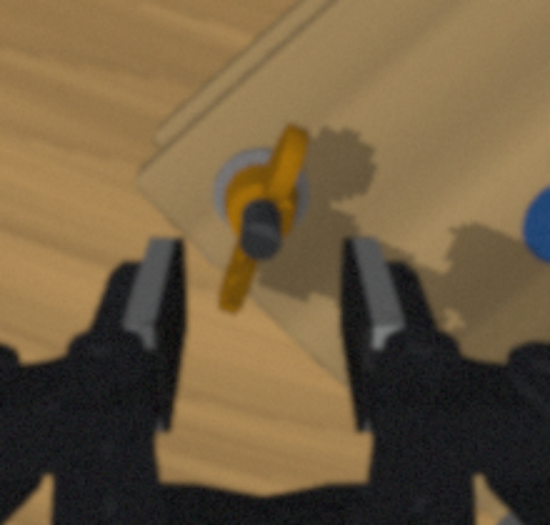

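Wings are upright in the view, with ends at (293,130) and (230,305), bolt at (262,230) and pads clear on both sides. Measuring the wing angle:

```bash
cat > wing.py <<'E'
from st import *
def wing(z=.073,box=(290,170,365,290)):
    s=st(); d=arm.snapshot("wrist")
    b,m=blobs(d,(12,150,70),(24,255,255),box); ys,xs=np.nonzero(m)
    pts=np.float32(np.c_[xs,ys]); vx,vy,x0,y0=cv2.fitLine(pts,cv2.DIST_HUBER,0,.01,.01).ravel()
    t=(pts-[x0,y0])@[vx,vy]
    e=[onz(d,*(pts[k].mean(0)),z,s) for k in (t<t.min()+3,t>t.max()-3)]
    v=e[0]-e[1];print("mid",((e[0]+e[1])/2).round(4),"len",np.linalg.norm(v).round(4),"wing",round(np.degrees(np.arctan2(v[1],v[0]))%180,1)); return s,d
if __name__=="__main__": wing()
E
python3 wing.py
```

```text
t 10.8 pos [ 0.6096 -0.0693  0.0993] theta 110.9 tilt [-1. -0.  0.] q [ 0.74   0.596 -0.941  1.607  0.508  1.202  1.629] w 0.0317 F [-0.5  -1.5  -0.41] M [0.008 0.043 0.012]
to target tool cm [-0.    0.01 -0.  ]
mid [ 0.61   -0.0694  0.073 ] len 0.0497 wing 1.0
```

Wing at 1.0° gives q≈298° and a contact lag of 42.8°, matching the 42° from geometry. Second stroke: descend, push about 180°.

>>> {"api": "arm_command", "payload": {
  "series": [
    {"dx":1.5,"dy":0,"dz":0,"turn":0,"claw":-0.25},
    {"dx":1.3,"dy":0,"dz":0,"turn":0,"claw":-0.25},
    {"dx":0.7,"dy":0,"dz":0,"turn":0,"claw":-0.25},
    {"dx":0,"dy":0,"dz":0,"turn":10,"claw":-0.25},
    {"dx":0,"dy":0,"dz":0,"turn":10,"claw":-0.25},
    {"dx":0,"dy":0,"dz":0,"turn":10,"claw":-0.25},
    {"dx":0,"dy":0,"dz":0,"turn":10,"claw":-0.25},
    {"dx":0,"dy":0,"dz":0,"turn":10,"claw":-0.25},
    {"dx":0,"dy":0,"dz":0,"turn":7,"claw":-0.25},
    {"dx":0,"dy":0,"dz":0,"turn":6,"claw":-0.25}
  ]
}}

```text
clock: 12.1
tool_pos: [0.6095, -0.0689, 0.064]
ee_rot: [0.592, 1.488, -0.593]
ft_force: [0.4, 0.1, -0.5]
gripper_width: 0.0322
```

>>> {"api": "arm_command", "payload": {
  "series": [
    {"dx":0,"dy":0,"dz":0,"turn":6,"claw":-0.25},
    {"dx":0,"dy":0,"dz":0,"turn":8,"claw":-0.25},
    {"dx":0,"dy":0,"dz":0,"turn":10,"claw":-0.25},
    {"dx":0,"dy":0,"dz":0,"turn":10,"claw":-0.25},
    {"dx":0,"dy":0,"dz":0,"turn":10,"claw":-0.25},
    {"dx":0,"dy":0,"dz":0,"turn":10,"claw":-0.25},
    {"dx":0,"dy":0,"dz":0,"turn":10,"claw":-0.25},
    {"dx":0,"dy":0,"dz":0,"turn":10,"claw":-0.25},
    {"dx":0,"dy":0,"dz":0,"turn":10,"claw":-0.25}
  ]
}}

```text
clock: 13.22
tool_pos: [0.6096, -0.069, 0.064]
ee_rot: [1.673, 0.824, -1.673]
ft_force: [-0.6, -0.9, -0.8]
gripper_width: 0.0323
```

Run:
```python
from st import *
s=st(); d=arm.snapshot("wrist")
cv2.imwrite("pics/w7.png",cv2.resize(d["frame"][150:360,220:440,::-1],None,fx=2.5,fy=2.5))
```

```text
t 13.22 pos [ 0.6096 -0.069   0.064 ] theta -37.5 tilt [-1.  0.  0.] q [ 0.374  0.486 -0.427  1.653  0.225  1.051 -0.776] w 0.0323 F [-0.6  -0.89 -0.76] M [ 0.034 -0.22   0.075]
to target tool cm [0.   0.01 0.02]
```

View pics/w7.png

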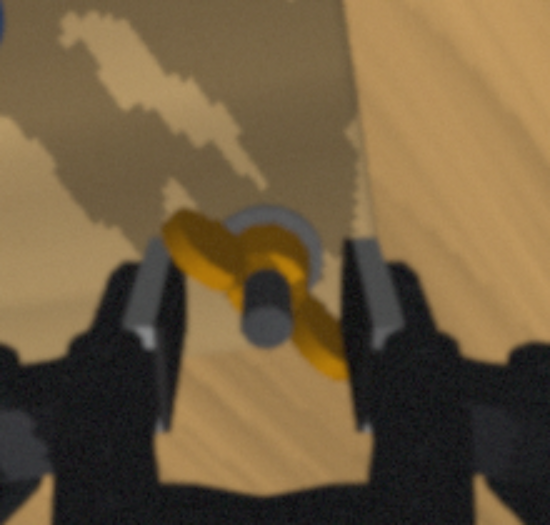

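The nut is following again, with wings against both pad edges at (180,220) and (345,375). Finishing stroke 2, then lift and return.

>>> {"api": "arm_command", "payload": {
  "series": [
    {"dx":0,"dy":0,"dz":0,"turn":10,"claw":-0.25},
    {"dx":0,"dy":0,"dz":0,"turn":10,"claw":-0.25},
    {"dx":0,"dy":0,"dz":0,"turn":10,"claw":-0.25},
    {"dx":0,"dy":0,"dz":0,"turn":10,"claw":-0.25},
    {"dx":0,"dy":0,"dz":0,"turn":10,"claw":-0.25},
    {"dx":0,"dy":0,"dz":0,"turn":10,"claw":-0.25},
    {"dx":0,"dy":0,"dz":0,"turn":10,"claw":-0.25},
    {"dx":0,"dy":0,"dz":0,"turn":10,"claw":-0.25},
    {"dx":0,"dy":0,"dz":0,"turn":10,"claw":-0.25},
    {"dx":0,"dy":0,"dz":0,"turn":8,"claw":-0.25}
  ]
}}

```text
clock: 14.52
tool_pos: [0.6095, -0.0691, 0.0641]
ee_rot: [-1.757, 0.734, 1.756]
ft_force: [0.8, -1.4, -0.3]
gripper_width: 0.032
```

>>> {"api": "arm_command", "payload": {
  "series": [
    {"dx":0,"dy":0,"dz":0,"turn":-8,"claw":-0.25},
    {"dx":0,"dy":0,"dz":0,"turn":-10,"claw":-0.25},
    {"dx":-1.5,"dy":0,"dz":0,"turn":-8,"claw":-0.25},
    {"dx":-1.5,"dy":0,"dz":0,"turn":-10,"claw":-0.25},
    {"dx":-0.5,"dy":0,"dz":0,"turn":-10,"claw":-0.25},
    {"dx":0,"dy":0,"dz":0,"turn":-10,"claw":-0.25},
    {"dx":0,"dy":0,"dz":0,"turn":-10,"claw":-0.25},
    {"dx":0,"dy":0,"dz":0,"turn":-10,"claw":-0.25},
    {"dx":0,"dy":0,"dz":0,"turn":-10,"claw":-0.25},
    {"dx":0,"dy":0,"dz":0,"turn":-10,"claw":-0.25}
  ]
}}

```text
clock: 15.78
tool_pos: [0.6094, -0.0689, 0.099]
ee_rot: [1.686, 0.81, -1.687]
ft_force: [0.0, 0.6, -0.1]
gripper_width: 0.032
```

>>> {"api": "arm_command", "payload": {
  "series": [
    {"dx":0,"dy":0,"dz":0,"turn":-10,"claw":-0.25},
    {"dx":0,"dy":0,"dz":0,"turn":-10,"claw":-0.25},
    {"dx":0,"dy":0,"dz":0,"turn":-10,"claw":-0.25},
    {"dx":0,"dy":0,"dz":0,"turn":-10,"claw":-0.25},
    {"dx":0,"dy":0,"dz":0,"turn":-10,"claw":-0.25},
    {"dx":0,"dy":0,"dz":0,"turn":-10,"claw":-0.25},
    {"dx":0,"dy":0,"dz":0,"turn":-10,"claw":-0.25},
    {"dx":0,"dy":0,"dz":0,"turn":-10,"claw":-0.25},
    {"dx":0,"dy":0,"dz":0,"turn":-10,"claw":-0.25},
    {"dx":0,"dy":0,"dz":0,"turn":-10,"claw":-0.25}
  ]
}}

```text
clock: 17.02
tool_pos: [0.6095, -0.069, 0.0991]
ee_rot: [0.392, 1.535, -0.393]
ft_force: [0.2, 0.2, -0.2]
gripper_width: 0.0318
```

>>> {"api": "arm_command", "payload": {
  "series": [
    {"dx":0,"dy":0,"dz":0,"turn":-10,"claw":-0.25},
    {"dx":0,"dy":0,"dz":0,"turn":-10,"claw":-0.25},
    {"dx":0,"dy":0,"dz":0,"turn":-10,"claw":-0.25},
    {"dx":0,"dy":0,"dz":0,"turn":-10,"claw":-0.25},
    {"dx":0,"dy":0,"dz":0,"turn":-10,"claw":-0.25}
  ]
}}

```text
clock: 17.65
tool_pos: [0.6095, -0.069, 0.0991]
ee_rot: [-0.292, 1.551, 0.292]
ft_force: [-0.2, -0.4, 0.5]
gripper_width: 0.0321
```

Run:
```python
from wing import *
s,d=wing(.072)
cv2.imwrite("pics/w8.png",cv2.resize(d["frame"][150:360,220:440,::-1],None,fx=2.5,fy=2.5))
```

```text
t 17.65 pos [ 0.6095 -0.069   0.0991] theta 111.3 tilt [-1. -0. -0.] q [ 0.706  0.573 -0.887  1.608  0.47   1.188  1.66 ] w 0.0321 F [-0.16 -0.42  0.53] M [-0.002 -0.006  0.019]
to target tool cm [ 0.   -0.02 -0.01]
mid [ 0.6101 -0.0692  0.072 ] len 0.0498 wing 1.3
```

View pics/w8.png

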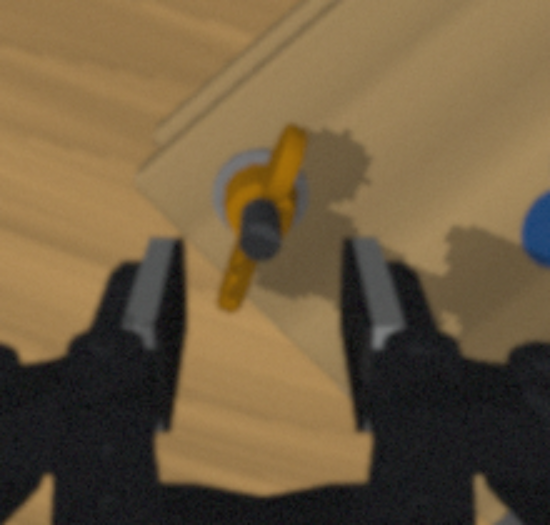

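Wing at 1.3°, so q≈118°, and the press has not moved. Third stroke, slowing down before the expected stop near θ ≈ -74°.

>>> {"api": "arm_command", "payload": {
  "series": [
    {"dx":1.5,"dy":0,"dz":0,"turn":0,"claw":-0.25},
    {"dx":1.3,"dy":0,"dz":0,"turn":0,"claw":-0.25},
    {"dx":0.7,"dy":0,"dz":0,"turn":0,"claw":-0.25},
    {"dx":0,"dy":0,"dz":0,"turn":10,"claw":-0.25},
    {"dx":0,"dy":0,"dz":0,"turn":10,"claw":-0.25},
    {"dx":0,"dy":0,"dz":0,"turn":10,"claw":-0.25},
    {"dx":0,"dy":0,"dz":0,"turn":10,"claw":-0.25},
    {"dx":0,"dy":0,"dz":0,"turn":10,"claw":-0.25},
    {"dx":0,"dy":0,"dz":0,"turn":7,"claw":-0.25},
    {"dx":0,"dy":0,"dz":0,"turn":6,"claw":-0.25}
  ]
}}

```text
clock: 18.95
tool_pos: [0.6095, -0.0689, 0.064]
ee_rot: [0.579, 1.492, -0.579]
ft_force: [-0.0, 0.3, 0.4]
gripper_width: 0.0323
```

>>> {"api": "arm_command", "payload": {
  "series": [
    {"dx":0,"dy":0,"dz":0,"turn":6,"claw":-0.25},
    {"dx":0,"dy":0,"dz":0,"turn":8,"claw":-0.25},
    {"dx":0,"dy":0,"dz":0,"turn":10,"claw":-0.25},
    {"dx":0,"dy":0,"dz":0,"turn":10,"claw":-0.25},
    {"dx":0,"dy":0,"dz":0,"turn":10,"claw":-0.25},
    {"dx":0,"dy":0,"dz":0,"turn":10,"claw":-0.25},
    {"dx":0,"dy":0,"dz":0,"turn":10,"claw":-0.25},
    {"dx":0,"dy":0,"dz":0,"turn":10,"claw":-0.25},
    {"dx":0,"dy":0,"dz":0,"turn":10,"claw":-0.25},
    {"dx":0,"dy":0,"dz":0,"turn":8,"claw":-0.25}
  ]
}}

```text
clock: 20.2
tool_pos: [0.6096, -0.0689, 0.064]
ee_rot: [1.754, 0.735, -1.754]
ft_force: [1.6, 0.6, 0.9]
gripper_width: 0.032
```

>>> {"api": "arm_command", "payload": {
  "series": [
    {"dx":0,"dy":0,"dz":0,"turn":6,"claw":-0.25},
    {"dx":0,"dy":0,"dz":0,"turn":5,"claw":-0.25},
    {"dx":0,"dy":0,"dz":0,"turn":4,"claw":-0.25},
    {"dx":0,"dy":0,"dz":0,"turn":2,"claw":-0.25}
  ]
}}

```text
clock: 20.7
tool_pos: [0.6096, -0.0689, 0.0641]
ee_rot: [1.941, 0.497, -1.94]
ft_force: [0.4, -0.7, -0.9]
gripper_width: 0.032
```

```bash
python3 st.py
```

```text
t 20.7 pos [ 0.6096 -0.0689  0.0641] theta -61.3 tilt [-1.  0.  0.] q [ 0.275  0.467 -0.3    1.659  0.155  1.039 -1.142] w 0.032 F [ 0.41 -0.67 -0.91] M [-0.033 -0.143 -0.002]
to target tool cm [0.   0.03 0.02]
```

>>> {"api": "arm_command", "payload": {
  "series": [
    {"dx":0,"dy":0,"dz":0,"turn":3,"claw":-0.25},
    {"dx":0,"dy":0,"dz":0,"turn":3,"claw":-0.25},
    {"dx":0,"dy":0,"dz":0,"turn":2,"claw":-0.25},
    {"dx":0,"dy":0,"dz":0,"turn":0,"claw":-0.25}
  ]
}}

```text
clock: 21.2
tool_pos: [0.6095, -0.069, 0.0642]
ee_rot: [2.023, 0.372, -2.023]
ft_force: [0.4, 0.9, 0.1]
gripper_width: 0.0323
```

```bash
python3 st.py
```

```text
t 21.2 pos [ 0.6095 -0.069   0.0642] theta -69.2 tilt [-1.  0.  0.] q [ 0.256  0.464 -0.275  1.66   0.142  1.037 -1.27 ] w 0.0323 F [0.37 0.93 0.05] M [ 0.021 -0.073 -0.066]
to target tool cm [0.   0.02 0.01]
```

>>> {"api": "arm_command", "payload": {
  "series": [
    {"dx":0,"dy":0,"dz":0,"turn":1.5,"claw":-0.25},
    {"dx":0,"dy":0,"dz":0,"turn":1,"claw":-0.25},
    {"dx":0,"dy":0,"dz":0,"turn":0,"claw":-0.25}
  ]
}}

```text
clock: 21.58
tool_pos: [0.6095, -0.069, 0.0643]
ee_rot: [2.049, 0.33, -2.049]
ft_force: [1.0, -0.2, -0.6]
gripper_width: 0.0322
```

```bash
python3 st.py
```

```text
t 21.57 pos [ 0.6095 -0.069   0.0643] theta -71.7 tilt [-1.  0.  0.] q [ 0.25   0.463 -0.267  1.66   0.137  1.037 -1.311] w 0.0322 F [ 1.01 -0.2  -0.58] M [ 0.053 -0.08  -0.074]
to target tool cm [0.   0.02 0.01]
```

>>> {"api": "arm_command", "payload": {
  "series": [
    {"dx":0,"dy":0,"dz":0,"turn":1,"claw":-0.25},
    {"dx":0,"dy":0,"dz":0,"turn":0,"claw":-0.25}
  ]
}}

```text
clock: 21.82
tool_pos: [0.6095, -0.069, 0.0643]
ee_rot: [2.059, 0.313, -2.059]
ft_force: [0.4, 0.0, 0.1]
gripper_width: 0.0318
```

```bash
python3 st.py
```

```text
t 21.82 pos [ 0.6095 -0.069   0.0643] theta -72.7 tilt [-1.  0.  0.] q [ 0.247  0.462 -0.264  1.66   0.136  1.037 -1.328] w 0.0318 F [0.37 0.01 0.09] M [ 0.015 -0.086 -0.001]
to target tool cm [0.   0.02 0.  ]
```

>>> {"api": "arm_command", "payload": {
  "series": [
    {"dx":0,"dy":0,"dz":0,"turn":1,"claw":-0.25},
    {"dx":0,"dy":0,"dz":0,"turn":0,"claw":-0.25}
  ]
}}

```text
clock: 22.08
tool_pos: [0.6095, -0.069, 0.0643]
ee_rot: [2.069, 0.296, -2.069]
ft_force: [0.5, -0.2, -0.6]
gripper_width: 0.032
```

```bash
python3 st.py
```

```text
t 22.07 pos [ 0.6095 -0.069   0.0643] theta -73.7 tilt [-1.  0.  0.] q [ 0.245  0.462 -0.261  1.661  0.134  1.036 -1.344] w 0.032 F [ 0.47 -0.23 -0.58] M [ 0.015 -0.174  0.01 ]
to target tool cm [0.   0.02 0.  ]
```

>>> {"api": "arm_command", "payload": {
  "series": [
    {"dx":0,"dy":0,"dz":0,"turn":0.7,"claw":-0.25},
    {"dx":0,"dy":0,"dz":0,"turn":0,"claw":-0.25}
  ]
}}

```text
clock: 22.32
tool_pos: [0.6095, -0.069, 0.0643]
ee_rot: [2.076, 0.284, -2.076]
ft_force: [0.8, 0.8, -0.3]
gripper_width: 0.0323
```

```bash
python3 st.py
```

```text
t 22.32 pos [ 0.6095 -0.069   0.0643] theta -74.4 tilt [-1.  0. -0.] q [ 0.243  0.462 -0.258  1.661  0.133  1.036 -1.355] w 0.0323 F [ 0.85  0.81 -0.28] M [-0.03  -0.135  0.032]
to target tool cm [0.   0.01 0.  ]
```

>>> {"api": "arm_command", "payload": {
  "series": [
    {"dx":0,"dy":0,"dz":0,"turn":0.7,"claw":-0.25},
    {"dx":0,"dy":0,"dz":0,"turn":0,"claw":-0.25}
  ]
}}

```text
clock: 22.58
tool_pos: [0.6096, -0.069, 0.0644]
ee_rot: [2.083, 0.272, -2.082]
ft_force: [1.4, -0.1, -0.5]
gripper_width: 0.0323
```

```bash
python3 st.py
```

```text
t 22.57 pos [ 0.6096 -0.069   0.0644] theta -75.1 tilt [-1.  0. -0.] q [ 0.242  0.462 -0.256  1.661  0.132  1.036 -1.367] w 0.0323 F [ 1.35 -0.1  -0.45] M [ 0.033 -0.313  0.013]
to target tool cm [-0.    0.01  0.01]
```

>>> {"api": "arm_command", "payload": {
  "series": [
    {"dx":0,"dy":0,"dz":0,"turn":0.7,"claw":-0.25},
    {"dx":0,"dy":0,"dz":0,"turn":0,"claw":-0.25}
  ]
}}

```text
clock: 22.82
tool_pos: [0.6097, -0.069, 0.0644]
ee_rot: [2.09, 0.26, -2.089]
ft_force: [2.9, -1.2, -2.0]
gripper_width: 0.032
```

```bash
python3 st.py
```

```text
t 22.82 pos [ 0.6097 -0.069   0.0644] theta -75.8 tilt [-1.     0.    -0.001] q [ 0.24   0.461 -0.254  1.661  0.131  1.035 -1.378] w 0.032 F [ 2.88 -1.22 -2.01] M [-0.079 -0.549  0.044]
to target tool cm [-0.    0.01  0.03]
```

Force rose to about 3.7 N at θ = -75.8°, within 2° of the predicted stop. Backing off, lifting and looking.

>>> {"api": "arm_command", "payload": {
  "series": [
    {"dx":0,"dy":0,"dz":0,"turn":-3,"claw":-0.25},
    {"dx":0,"dy":0,"dz":0,"turn":-10,"claw":-0.25},
    {"dx":0,"dy":0,"dz":0,"turn":-10,"claw":-0.25},
    {"dx":0,"dy":0,"dz":0,"turn":-10,"claw":-0.25},
    {"dx":-1.5,"dy":0,"dz":0,"turn":-10,"claw":-0.25},
    {"dx":-2,"dy":0,"dz":0,"turn":-5,"claw":-0.25},
    {"dx":-2,"dy":0,"dz":0,"turn":0,"claw":-0.25},
    {"dx":0,"dy":0,"dz":0,"turn":0,"claw":-0.25}
  ]
}}

```text
clock: 23.82
tool_pos: [0.6104, -0.0691, 0.1211]
ee_rot: [1.56, 0.936, -1.556]
ft_force: [0.2, 0.2, -0.1]
gripper_width: 0.032
```

Run:
```python
from wing import *
s,d=wing(.071,(285,160,370,285))
cv2.imwrite("pics/w9.png",d["frame"][:,:,::-1])
```

```text
t 23.82 pos [ 0.6104 -0.0691  0.1211] theta -27.9 tilt [-1.     0.003 -0.001] q [ 0.368  0.421 -0.418  1.607  0.183  1.149 -0.579] w 0.032 F [ 0.19  0.24 -0.08] M [0.023 0.008 0.036]
to target tool cm [-0.   -0.08  0.05]
mid [ 0.617  -0.0792  0.071 ] len 0.0629 wing 83.6
```

View pics/w9.png

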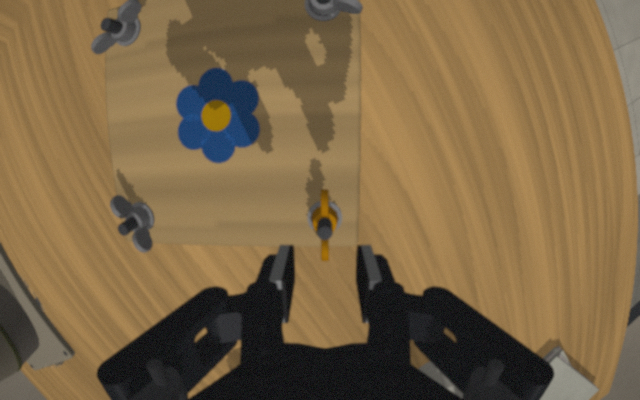

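The wings now lie from (325,190) to (325,258), parallel to the board's right edge at column 360. My angle figure used a mask that took in wood (63 mm long rather than 51), so I'm redoing it with a tighter box.

Run:
```python
from wing import *
s,d=wing(.071,(307,180,343,268))
c=d["frame"][175:275,285:370];cv2.imwrite("pics/w9c.png",cv2.resize(c[:,:,::-1],None,fx=6,fy=6,interpolation=cv2.INTER_CUBIC))
print(np.degrees(np.arctan2(*(onz(d,325,190,.071,s)-onz(d,325.,258,.071,s))[[1,0]]))%180)
T=arm.snapshot("top");b,_=blobs(T,(100,120,40),(130,255,255),(270,160,340,230));print("flower",b[:1],onz(T,*b[0][1],.054))
f,_=blobs(d,(100,120,60),(130,255,255),(165,55,275,175));print("flower wrist",onz(d,*f[0][1],.054,s))
p=onz(d,*f[0][1],.054,s)-np.array([.6097,-.0692,.054]);print("yaw",np.degrees(np.arctan2(-p[1],-p[0]))+135)
for n,q,z in (("mug",(446,181),.085),("glass",(428,256),.09)): pass
cv2.imwrite("pics/top9.png",T["frame"][:,:,::-1])
```

```text
t 23.88 pos [ 0.6097 -0.0691  0.1199] theta -27.9 tilt [-1.     0.001 -0.   ] q [ 0.368  0.422 -0.417  1.609  0.184  1.148 -0.579] w 0.0321 F [ 0.42  0.44 -0.03] M [-0.012  0.023 -0.006]
to target tool cm [-0.   -0.02  0.02]
mid [ 0.6092 -0.0698  0.071 ] len 0.05 wing 63.2
62.092771590386945
flower [(311, [305.23, 194.75], [295, 183, 22, 24])] [0.57791682 0.0330502  0.054     ]
flower wrist [0.57948508 0.03128613 0.054     ]
yaw 61.73537553271332
```

View pics/w9c.png

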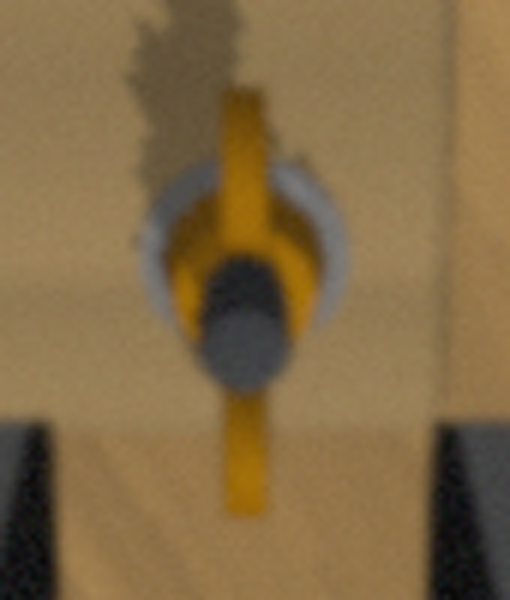

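View pics/top9.png

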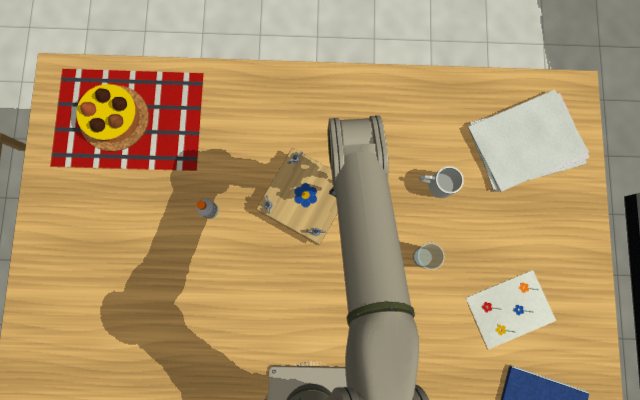

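The wings measure 63.2° against a press yaw of 62–63°, so the nut is on its stop. The flower pixel in the top view has not moved, and the mug, glass and glue are where they were. Taking the hand further up and handing in.

>>> {"api": "arm_command", "payload": {
  "series": [
    {"dx":-4,"dy":0,"dz":0,"turn":0,"claw":-0.25},
    {"dx":-4,"dy":0,"dz":0,"turn":0,"claw":-0.25},
    {"dx":-3,"dy":0,"dz":0,"turn":0,"claw":-0.25},
    {"dx":0,"dy":0,"dz":0,"turn":0,"claw":-0.25},
    {"dx":0,"dy":0,"dz":0,"turn":0,"claw":-0.25}
  ]
}}

```text
clock: 24.6
tool_pos: [0.6089, -0.069, 0.2279]
ee_rot: [1.556, 0.94, -1.559]
ft_force: [0.3, -0.3, -0.9]
gripper_width: 0.032
```

Run:
```python
from st import *
st(); print(arm.hand_in())
```

```text
t 24.6 pos [ 0.6089 -0.069   0.2279] theta -27.8 tilt [-1.    -0.002  0.001] q [ 0.376  0.341 -0.429  1.48   0.143  1.353 -0.548] w 0.032 F [ 0.31 -0.27 -0.91] M [-0.026  0.03  -0.015]
to target tool cm [-0.    0.06 -0.01]
the job is handed in; nothing more can be done
None
```

The brass wing nut is down on its washer and the job is handed in, at 24.6 s of the 67 s allowed. I set the hand over the nut with the jaws part open (32 mm) and turned it clockwise. Both fingertips pushed the wings, in three strokes of about 142°, 180° and 118°, lifting the hand between strokes.

**Stop reached:** force stayed within about 2 N while the nut turned. It rose to about 3.7 N at the stop, which came within 2° of the predicted angle, and I backed off there.

**Last checks:**
- **Nut:** the wings lay at 63.2° against a press x axis of 61.7–63.2°, so within about 2° of the stop.
- **Press:** the flower's position in the top view was unchanged to the pixel.
- **Glass, mug and glue bottle:** standing where they were, judged by eye in the top picture.
- **Hand:** clear of everything at 0.228 m.

**What disagreed:**
- **Final wing angle:** the first reading was 83.6°. I rejected it because the colour mask had picked up wood (63 mm long instead of 51), and a tighter box gave 63.2°.
- **Starting wing angle:** the top camera crop gave 134° and the wrist camera 142–144°. I used the wrist value.
- **First move call:** it was refused as invalid input and nothing moved.

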